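# Latch the painter's case

## Task

The painter's plywood case on the workshop table is shut but not fastened. Flip the draw latch's wire loop over so that its end bar drops down behind the keeper, then press the lever over and fully down until it snaps past centre and holds the case drawn tight. Let go and leave the cup and the two paint jars as they are.

Things in the scene. Friction and masses are not known exactly. Their poses are not given: they have to be found in the camera images.
- case: Plywood case fixed on the table, standing on its hinged edge: 300 mm wide (y), 175 mm deep (x from -80 to +95 mm), flat top 160 mm above the table. Origin: on the table right under the latch pivot. x points from latch to keeper (away from the robot, give or take the yaw), y along the case, z up. Seam across the top at x = 36 mm. Latch and keeper sit at y = 0; nothing else stands on top.
- pivot (a point): Axis of the latch lever, parallel to the case's y, 12 mm above the case's top (172 mm above the table).
- lever (a joint): Lever angle, rad: 0 = closed, flat, pointing to -x from the pivot; 1.57 = upright; more = leaning to the keeper; stop at 2.15. Starts at 1.7 to 2.05, stays where left (0.7 N at its end moves it). Plate 26 mm wide, 4 to 66 mm from the pivot; its pressing face is 8 mm above the pivot when closed, looks to +x when upright. Closing on the hooked loop takes up to 6 N; below 0.3 rad it holds itself.
- lever_end (a point): Centre of the rounded free end of the lever (a roll 8 mm thick, 26 mm wide), 62 mm along the lever from the pivot and 6 mm towards its pressing face.
- loop (a joint): Angle of the wire loop on the lever, rad. Its elevation above the case's +x direction is this value minus the lever's. Stop at 4.1: it starts near there, folded back over to -x. It swings almost freely: pushed past upright it falls forward by its weight, and stays lying down by its weight while the lever turns.
- loop_hinge (a point): Axis about which the loop swings, on the lever 18 mm from the pivot: with the lever closed it is 17.6 mm to -x of the pivot and 3.6 mm below it, and it turns with the lever about the pivot.
- loop_bar (a point): Centre of the bar at the loop's end: 8 mm diameter, 40 mm long along the case's y, 80 mm from the loop's hinge. Two 5 mm wires, 38 mm clear between them, carry it; lever and keeper pass between them. Lying behind the keeper its centre is 4 mm above the case's top. It comes down behind the keeper if the lever is more than 1.6 open when the loop falls.
- keeper (a point): Upper far (+x) edge of the keeper, a steel tongue 22 mm wide (y), 6 mm thick, 21 mm high above the case's top, leaning 12 degrees to +x. The point is 61 mm to +x of the pivot when the case is drawn tight, 66 mm while ajar; axes as the case's. The bar must catch its far (+x) side.
- lid (a joint): Angle of the case's thin half (it carries the keeper) about its hinge at the table, rad: 0 = fully shut, 0.03 = ajar as at the start (5 mm gap on top). A stiff seal pushes it open (12 N at the top when ajar, 22 N when shut); the closed latch draws it to about 0.005.
- cup: Bystander: clear plastic cup, 72 mm wide, 100 mm high; origin at the centre of its foot.
- jar_a: Bystander: paint jar with a white cap, 42 mm wide, 48 mm high; origin at the centre of its foot.
- jar_b: Bystander: another paint jar of the same size; origin at the centre of its foot.

How it is judged (in metres and radians):
On the way:
1. the loop's bar lies behind the keeper, below its top edge, with the lever still open (x of loop_bar in the frame of keeper between -0.006 and 0.03 m and z of loop_bar in the frame of keeper below -0.006 m and value of joint lever above 1 rad), for 0.2 s.
At the end, for the whole second after the job is handed in: The lever lies down within 0.10 rad of fully closed and at rest, the loop's bar is behind the keeper (no more than 6 mm short of and 30 mm past its upper edge, at least 6 mm below that edge), and the thin half is drawn to under 0.014 rad (x of loop_bar in the frame of keeper between -0.006 and 0.03 m and z of loop_bar in the frame of keeper below -0.006 m and value of joint lever below 0.1 rad and value of joint lid below 0.014 rad and velocity of joint lever below 0.05 rad/s); the robot touches nothing.
It fails at once if the cup is shoved or tipped (moved over 30 mm or tilted over 0.5 rad) (distance of cup from where it was at the start of the episode above 0.03 m or angle between cup's own z axis and vertical above 0.5 rad).
It fails at once if the first paint jar is shoved or tipped (moved over 30 mm or tilted over 0.5 rad) (distance of jar_a from where it was at the start of the episode above 0.03 m or angle between jar_a's own z axis and vertical above 0.5 rad).
It fails at once if the second paint jar is shoved or tipped (moved over 30 mm or tilted over 0.5 rad) (distance of jar_b from where it was at the start of the episode above 0.03 m or angle between jar_b's own z axis and vertical above 0.5 rad).
It also fails if it takes over 48 s, if anything falls off the work surface, if the arm or the gripper's body presses on something with over 40 N, if the wrist force passes 120 N, or if a joint passes its speed limit or range.

## Robot

A 6-joint arm with a two-finger parallel gripper is mounted at the origin on the work surface. World frame = base frame: x ahead of the robot, y to its left, z up, the work surface at z = 0. Lengths are in m, angles in degrees, forces in N, time in s.
With the tool pointing down it reaches from about 0.25 to 0.8 m from the base axis. Payload 3.9 kg.
Tool frame: the origin (TCP) lies midway between the tips of the shut fingers; the grasp point (between the pads) lies 19 mm behind it; y points along the fingers, x is the direction in which the jaws open and shut, and the axes are right-handed (so a half turn about y gives the same grasp; the last joint's range is limited). The gripper opens to 85 mm and grips with 20 to 120 N. Pads are 22 mm wide; open, the fingers measure 114 mm over their backs; the gripper's body (76 mm by 85 mm) begins 54 mm behind the grasp point. The pads swing forward as they close: fully open they stand 13 mm farther back than shut.
Start: joints at [65.604, 14.897, -7.913, 67.191, 0, 90], TCP at [0.217, 0.478, 0.231] pointing down, gripper open.
Joint ranges: [-159.42, 159.42], [-47.68, 98.78], [-73.54, 78.23], [-108.79, 121.32], [-90, 84.71], [-180, 180]. Speed limits (degrees/s): [147.25, 147.25, 180, 180, 180, 180].

## Interface

Orientations are given as [roll, pitch, yaw] about the fixed x, y, z axes, in that order (R = Rz(yaw) Ry(pitch) Rx(roll)).
In Python, from rig import arm gives the robot as it stands. Calls block until the motion is done:
- arm.move_pose(position, orientation): joint-space move of the TCP to a pose.
- arm.line_to(position, v=0.15, rot=None): straight line of the TCP; rot=None keeps the orientation; v is the mean speed in m/s.
- arm.move_j(angles): joint-space move.
- arm.set_gripper(opening): finger opening in m; the grip force is fixed at half the most; returns when the fingers have stopped.
- arm.sleep(seconds).
- arm.ik(position, orientation): joint angles nearest the present ones, or None.
- arm.snapshot(name): name is "scene" or "top" or "wrist"; returns a dict with "color" (384x512x3 uint8, blue, green, red), "fov_y" (degrees; the focal length in pixels is half the picture's height over the tangent of half this angle, whatever the lens; pixels are square), "cx", "cy" (the principal point, pixels), "R" (3x3) and "t" (3): a world point X has camera coordinates R X + t. Camera axes: x right, y down, z forward; pixel columns grow to the right and rows downward; lengths in m; the calibration is good to about 2 mm. A picture is of the moment at which its call begins. There is no depth.
A pose or a line that the arm cannot do raises arm.Unreachable and nothing moves.
- arm.close_job(): hands the job in, once; it reports no verdict.
Readings, each from a call of its own:
- arm.get_t(): time.
- arm.get_joint_positions(): joint angles.
- arm.get_joint_vel(): joint speeds.
- arm.get_effort(): joint torques, N m.
- arm.get_position(): TCP position.
- arm.get_orientation(): TCP orientation.
- arm.get_contact_force(): force on the tool from outside, world axes, zero at the start.
- arm.get_ft_torque(): the same for the moment, N m.
- arm.get_grip_width(): finger opening in m.
Only numpy, scipy, OpenCV 4.12 (cv2) and the standard library are available. Lean on these libraries where they do the work, as an engineer would, in place of code of your own. Each camera call takes 0.05 s, during which the arm holds its last target. There are 200 camera calls.

## Working session

There is one attempt and no reset: what is moved stays moved. The work goes in short steps, each a Python script; the robot and the scene stay as the last script left them, time stands still between calls to the robot, and variables do not carry over. Pictures are saved under pics/ and viewed, about 8 in all and at most 12, crops included, and the job is handed in when it is done.

```bash
mkdir -p pics; ls; cat > h.py <<'E'
import numpy as np, cv2, pickle
from rig import arm
def snap(n,f):
    s=arm.snapshot(n); cv2.imwrite(f'pics/{f}.png',s['color']); pickle.dump(s,open(f'pics/{f}.pkl','wb')); return s
def load(f): return pickle.load(open(f'pics/{f}.pkl','rb'))
def ray(s,u,v):
    f=192/np.tan(np.radians(s['fov_y'])/2); R=np.array(s['R']);t=np.array(s['t'])
    d=R.T@np.array([(u-s['cx'])/f,(v-s['cy'])/f,1]); return -R.T@t,d
def onz(s,u,v,z):
    c,d=ray(s,u,v); return c+d*(z-c[2])/d[2]
def proj(s,X):
    f=192/np.tan(np.radians(s['fov_y'])/2); p=np.array(s['R'])@np.array(X)+np.array(s['t']); return np.array([s['cx']+f*p[0]/p[2],s['cy']+f*p[1]/p[2]])
def tri(obs):
    A=np.zeros((3,3));b=np.zeros(3)
    for s,u,v in obs:
        c,d=ray(s,u,v);d/=np.linalg.norm(d);P=np.eye(3)-np.outer(d,d);A+=P;b+=P@c
    return np.linalg.solve(A,b)
E
python3 - <<'E'
from h import *
a=snap('scene','s0');b=snap('top','t0')
for s in(a,b): print(s['fov_y'],s['cx'],s['cy'],-np.array(s['R']).T@s['t'])
cv2.imwrite('pics/both.png',cv2.resize(np.vstack([a['color'],b['color']])[:, :],(800,1200))[:600])
cv2.imwrite('pics/both_b.png',cv2.resize(b['color'],(800,600)))
cv2.imwrite('pics/both_a.png',cv2.resize(a['color'],(800,600)))
E
```

```text
pics
49.08544216237747 261.53263759692294 190.30043453554543 [1.36952153 0.08010347 1.00773063]
52.016494394167935 245.79066067391767 196.3303567285961 [0.46614395 0.05789036 1.00024027]
```

View pics/both_a.png

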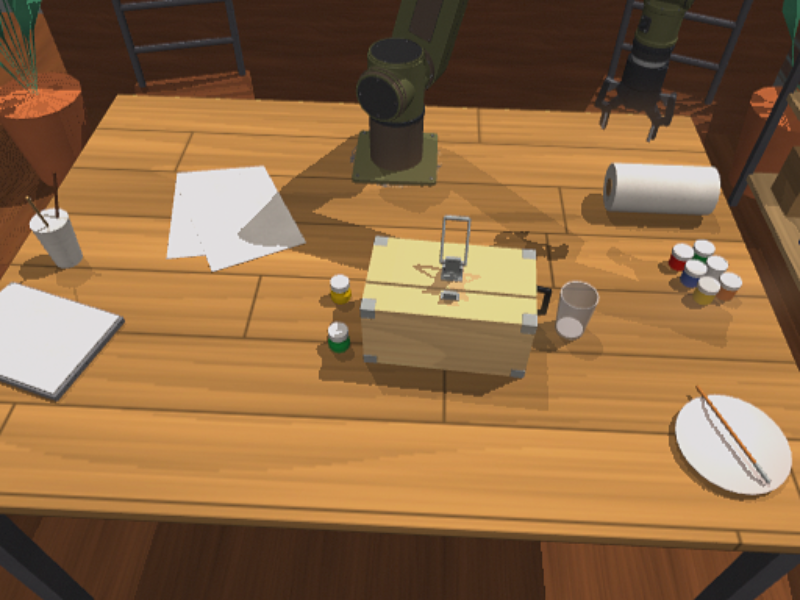

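View pics/both_b.png

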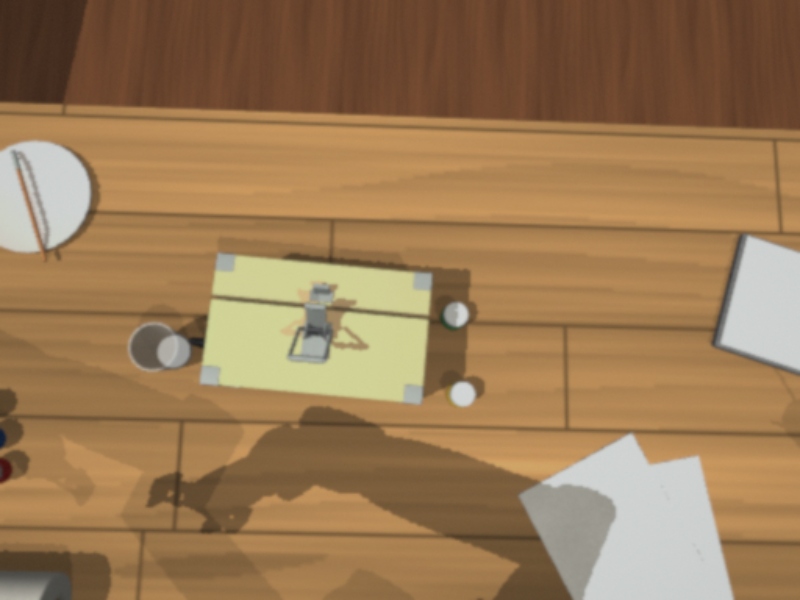

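Case in the middle. In the top view its top-face corners are about (219,253), (432,273), (421,403) and (200,384). The latch is near (315,330), the cup is to +y and the jars are to -y. I'll take an enlarged crop.

```bash
python3 - <<'E'
from h import *
a=load('s0');b=load('t0');k=.64
C=[onz(b,u*k,v*k,.16) for u,v in[(219,253),(432,273),(421,403),(200,384)]]
print(np.round(C,4)); C=np.array(C)
print([np.linalg.norm(C[i]-C[i-1]) for i in range(4)])
A=cv2.resize(a['color'][130:250,225:355],(780,720),interpolation=cv2.INTER_CUBIC)[:600]
B=cv2.resize(b['color'][155:265,120:285],(800,533),interpolation=cv2.INTER_CUBIC)
cv2.imwrite('pics/ca.png',A);cv2.imwrite('pics/cb.png',B)
E
```

```text
[[ 0.6589  0.2723  0.16  ]
 [ 0.6397 -0.0248  0.16  ]
 [ 0.4601 -0.0125  0.16  ]
 [ 0.4777  0.2861  0.16  ]]
[np.float64(0.18170980354352942), np.float64(0.297704798160774), np.float64(0.18003742500302244), np.float64(0.29904613442239003)]
```

View pics/ca.png

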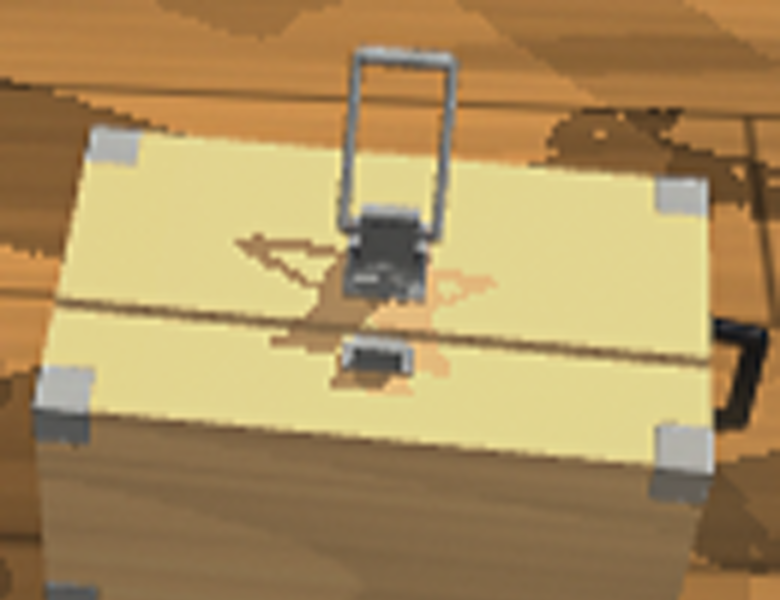

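View pics/cb.png

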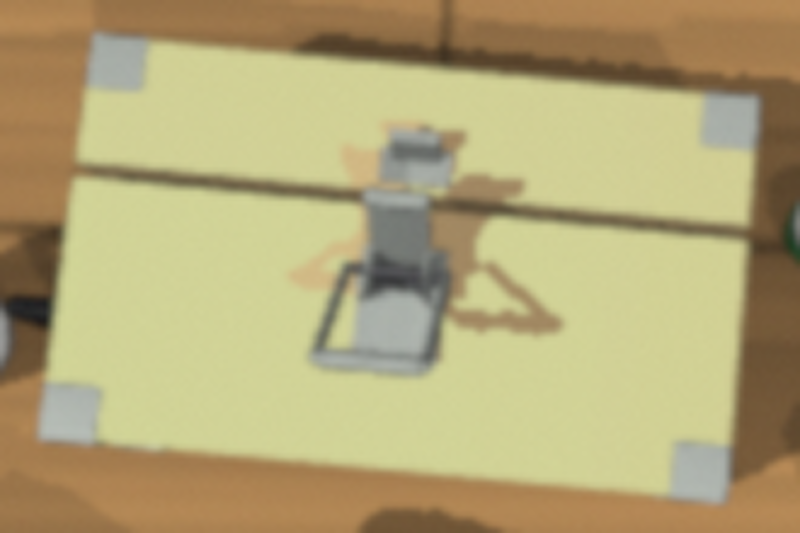

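```bash
cat > fit.py <<'E'
from h import *
from scipy.optimize import least_squares
def world(p,P):
    c,s=np.cos(p[2]),np.sin(p[2]); return np.array([p[0]+c*P[0]-s*P[1],p[1]+s*P[0]+c*P[1],P[2]])
def lat(p,q,al):  # point on lever: along q[0], towards pressing face q[1]; al=lever angle
    # closed: along=-x, face=+z ; opening rotates towards +x via up
    return np.array([-q[0]*np.cos(al)+q[1]*np.sin(al),0,.172+q[0]*np.sin(al)+q[1]*np.cos(al)])
def hinge(al): return lat(None,(.0176,-.0036),al)
def bar(al,lo):
    e=lo-al; h=hinge(al); return h+.08*np.array([np.cos(e),0,np.sin(e)])
E
cat > f1.py <<'E'
from fit import *
a=load('s0');b=load('t0')
A=lambda x,y:(a,225+x/6,130+y/6); B=lambda x,y:(b,120+x/4.848,155+y/4.848)
def obs(p):
    x,y,w,al,lo=p
    n=lambda s:(-.08,s*.15,.16); f=lambda s:(.0995,s*.15,.1575)
    return [(A(92,127),n(-1)),(A(708,178),n(1)),(A(35,408),f(-1)),(A(712,472),f(1)),
     (B(40,440),n(1)),(B(728,503),n(-1)),(B(92,35),f(1)),(B(760,95),f(-1)),
     (A(406,60),bar(al,lo)),(B(373,361),bar(al,lo)),(A(390,213),lat(p,(.064,.006),al)),(B(398,200),lat(p,(.066,.006),al)),
     (A(378,351),(.066,0,.181)),(B(415,137),(.064,0,.181))]
def res(p): return np.concatenate([proj(o[0],world(p,P))-np.array(o[1:]) for o,P in obs(p)])
r=least_squares(res,[.55,.13,-.06,1.85,4.0],loss='soft_l1')
print(np.round(r.x,4),np.degrees(r.x[2])); print(np.round(res(r.x).reshape(-1,2),1))
al,lo=r.x[3:]
for P in(bar(al,lo),hinge(al),lat(0,(.062,.006),al),(.066,0,.181)): print(np.round(P,4),np.round(world(r.x,P),4))
np.save('p.npy',r.x)
E
python3 f1.py
```

```text
[ 0.5501  0.1316 -0.0621  1.959   4.1006] -3.555306396656697
[[-0.6 -0.7]
 [-0.8 -0.6]
 [-0.6 -1.2]
 [-0.3 -1.5]
 [-0.3 -0.9]
 [-0.4 -1.3]
 [ 0.2  0. ]
 [-0.6  0.1]
 [-0.6 -1.3]
 [-0.5 -0.1]
 [-0.2 -1.3]
 [-0.5 -1.7]
 [-0.3 -1.9]
 [-0.3 -0.8]]
[-0.0399  0.      0.257 ] [0.5103 0.1341 0.257 ]
[0.0033 0.     0.1897] [0.5535 0.1314 0.1897]
[0.029  0.     0.2271] [0.5791 0.1298 0.2271]
[0.066 0.    0.181] [0.616  0.1275 0.181 ]
```

```bash
cat >> fit.py <<'E'
from scipy.spatial.transform import Rotation as Ro
p=np.load('p.npy') if __import__('os').path.exists('p.npy') else None
def ori(sg=1):
    c,s=sg*np.cos(p[2]),sg*np.sin(p[2])
    return Ro.from_matrix(np.array([[c,0,-s],[s,0,c],[0,-1,0]])).as_euler('xyz',degrees=True)
W=lambda x,z,y=0: world(p,(x,y,z))
E
python3 - <<'E'
from fit import *
print(arm.get_orientation(),ori(1),ori(-1))
q=[arm.ik(W(-.085,.33),ori(s)) for s in(1,-1)]; print(q)
arm.set_gripper(0)
P=arm.get_position();arm.line_to([P[0],P[1],.33])
o=ori(1 if abs(q[0][5])<abs(q[1][5]) else -1) if all(x is not None for x in q) else ori(1 if q[0] is not None else -1)
np.save('o.npy',o)
arm.move_pose(W(-.09,.33),o); arm.line_to(W(-.09,.241),v=.1)
arm.line_to(W(-.050,.241),v=.05)
print(arm.get_contact_force(),arm.get_t())
a=snap('scene','s1');w=snap('wrist','w1')
A=cv2.resize(a['color'][70:230,205:375],(637,600),interpolation=cv2.INTER_CUBIC)
cv2.imwrite('pics/c1.png',A)
E
```

```text
[-89.99943065   0.10622077  65.6034401 ] [-90.          0.         -3.5553064] [-90.          0.        176.4446936]
[array([ 1.63909441e+01,  9.58508991e+00, -2.46433067e-01,  8.01684770e+01,
        2.54444375e-14,  1.09946251e+02]), array([ 1.63909441e+01,  9.58508991e+00, -2.46433067e-01,  8.01684770e+01,
       -2.54444375e-14, -7.00537495e+01])]
[-0.38395136  0.60466532 -0.59243506] 6.0333
```

View pics/c1.png

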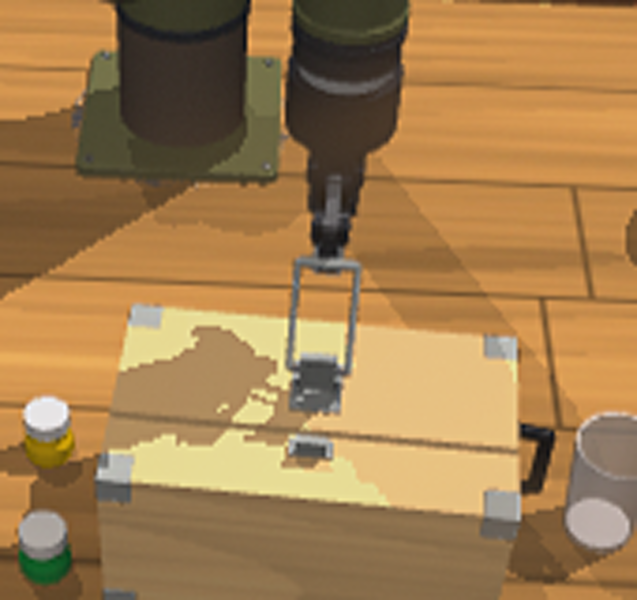

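The finger is centred behind the bar at (327,265). I'll push it over.

```bash
python3 - <<'E'
from fit import *
for x in (-.03,-.01,.01,.02):
    arm.line_to(W(x,.243),v=.04); print(x,np.round(arm.get_contact_force(),2))
arm.sleep(.6)
a=snap('scene','s2')
A=cv2.resize(a['color'][70:230,205:375],(637,600),interpolation=cv2.INTER_CUBIC)
cv2.imwrite('pics/c2.png',A); print(arm.get_t())
E
```

```text
-0.03 [-0.33 -0.3   0.58]
-0.01 [ 0.34 -0.58 -0.97]
0.01 [0.47 0.18 0.12]
0.02 [ 0.34 -1.34  0.13]
9.1333
```

View pics/c2.png

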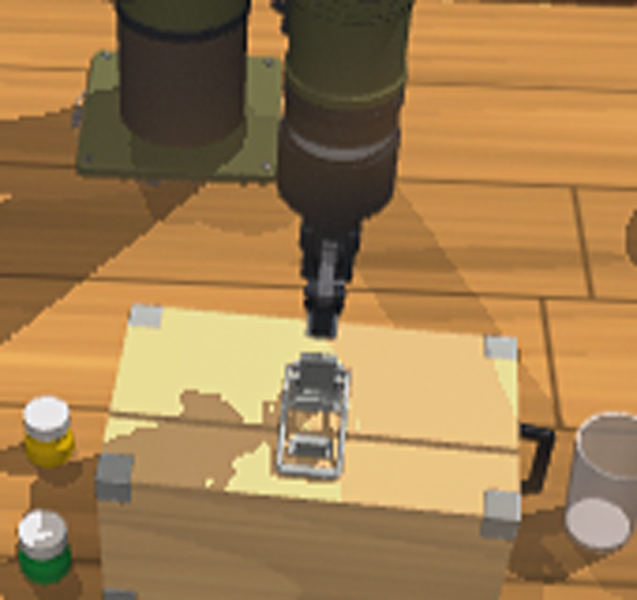

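The loop is down: the bar at (311,472) lies beyond the keeper at (310,445). I'll check its position, then close the lever along its arc.

```bash
python3 - <<'E'
from fit import *
s=load('s2'); X=onz(s,205+311/3.747,70+472/3.75,.164)
c,sn=np.cos(p[2]),np.sin(p[2]); d=X[:2]-p[:2]; print('bar in case',c*d[0]+sn*d[1],-sn*d[0]+c*d[1])
h=.014
arm.line_to(W(.02,.275),v=.1); arm.line_to(W(.08,.275),v=.12); arm.line_to(W(.08,.217),v=.08)
for al in np.arange(1.96,.29,-.12):
    P=lat(0,(.052,.008),al); arm.line_to(W(P[0]+h,P[2]),v=.06 if al<1.9 else .05)
    print(round(al,2),np.round(arm.get_contact_force(),1))
a=snap('scene','s3')
A=cv2.resize(a['color'][70:230,205:375],(637,600),interpolation=cv2.INTER_CUBIC)
cv2.imwrite('pics/c3.png',A); print(arm.get_t())
E
```

```text
bar in case 0.08351028258327961 0.0029050768388775797
1.96 [ 1.4 -0.   1.2]
1.84 [0.2 0.1 0.1]
1.72 [ 1.5 -0.7 -0.4]
1.6 [ 0.2 -0.3  0.2]
1.48 [-0.  -0.3  0.1]
1.36 [-0.8  0.1 -0.6]
1.24 [0.1 0.3 0.4]
1.12 [ 2.  -0.4  0. ]
1.0 [1.4 1.1 1.7]
0.88 [1.2 0.2 1.6]
0.76 [1.6 0.4 0.6]
0.64 [0.6 1.3 0.7]
0.52 [0.9 0.6 1. ]
0.4 [-0.3  0.2 -0.5]
15.4583
```

View pics/c3.png

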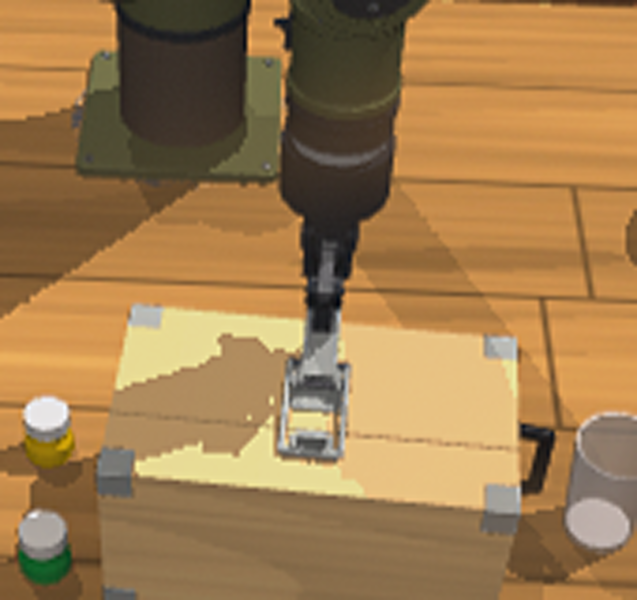

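The lever is going down under the finger at (322,340). The bar is against the keeper at (308,452) and the seam has narrowed. I'll press it home.

```bash
python3 - <<'E'
from fit import *
for al in (.3,.2,.1):
    P=lat(0,(.052,.008),al); arm.line_to(W(P[0]+.012,P[2]),v=.05); print(al,np.round(arm.get_contact_force(),1))
for z in np.arange(.180,.171,-.001):
    arm.line_to(W(-.043,z),v=.03); f=arm.get_contact_force(); print(round(z,3),np.round(f,1),np.round(arm.get_position()[2],4))
    if f[2]>18: break
arm.line_to(W(-.043,.32),v=.1); P=W(-.15,.32); arm.line_to(P,v=.15); arm.sleep(.3)
a=snap('scene','s4');b=snap('top','t4')
A=cv2.resize(a['color'][130:230,225:355],(780,600),interpolation=cv2.INTER_CUBIC)
cv2.imwrite('pics/c4.png',A); print(arm.get_t())
# predicted pixels in crop for closed lever
for n,Q in(('bar if closed',(.066,0,.164)),('lever end al=0',lat(0,(.066,.006),0)),('al=.1',lat(0,(.066,.006),.1)),('al=.3',lat(0,(.066,.006),.3)),('far edge shut',(.095,0,.16)),('seam',(.036,0,.16))):
    u=proj(a,world(p,Q)); print(n,np.round((u-[225,130])*6))
E
```

```text
0.3 [ 0.2  0.1 -0.8]
0.2 [ 0.   1.1 -0.2]
0.1 [-0.4  0.5  0.3]
0.18 [-0.1 -0.1  1.6] 0.18
0.179 [-2.2 -0.2  6.7] 0.1799
0.178 [-3.4 -0.6 12.6] 0.1799
0.177 [-5.8 -1.6 16.8] 0.1797
0.176 [-6.6 -1.5 23. ] 0.1796
20.4833
bar if closed [374. 365.]
lever end al=0 [394. 141.]
al=.1 [395. 132.]
al=.3 [396. 118.]
far edge shut [369. 420.]
seam [378. 322.]
```

View pics/c4.png

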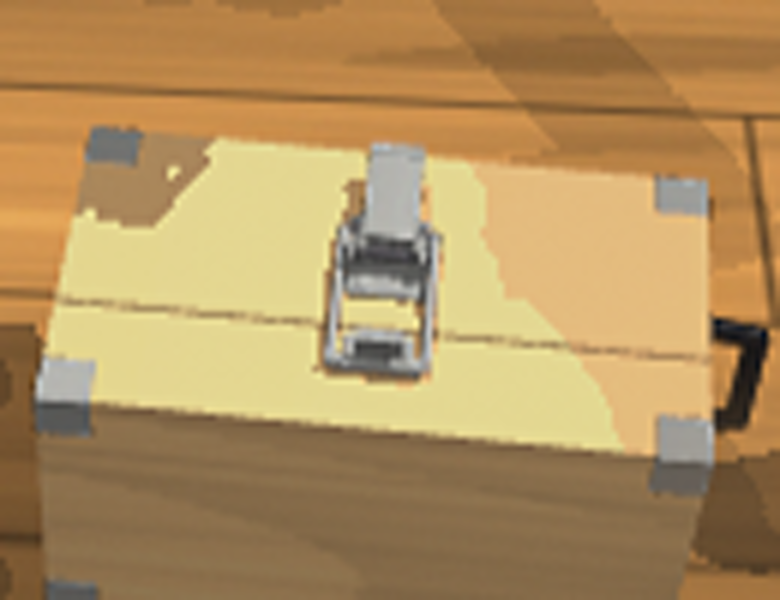

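The lever lies flat: its end is at (397,146), against a prediction of (394,141) plus the usual fit offset of about 8 px. The bar at (375,370) is beyond the keeper and the seam is closed to a thin line.

```bash
python3 - <<'E'
from h import *
for n in 's','t':
    x,y=load(n+'0'),load(n+'4')
    d=cv2.absdiff(x['color'],y['color']).max(2)
    # jars/cup regions
    for r in ([(165,235,345,390),(170,230,205,236)] if n=='s' else [(200,245,80,128),(185,265,282,306)]): print(n,r,(d[r[0]:r[1],r[2]:r[3]]>60).mean())
arm.close_job()
E
```

```text
s (165, 235, 345, 390) 0.004761904761904762
s (170, 230, 205, 236) 0.13655913978494624
t (200, 245, 80, 128) 0.0
t (185, 265, 282, 306) 0.0010416666666666667
the job is handed in; nothing more can be done
```

The latch is fastened and the job is handed in, at about 20.5 s of the 48 s allowed. I don't have the verdict, since handing in reports none.

- **Loop:** I pushed it over with the shut fingers. The bar came down behind the keeper, measured at x ≈ 0.083 m in the case frame against the keeper's 0.066 m, while the lever was still open.
- **Lever:** I swept it over along its arc and pressed it down until it met its stop. The tip stood at z ≈ 0.180 m, which is the closed height, with about 23 N of press force. Then I backed the arm well clear.
- **Last picture:** It shows the lever flat, the bar behind the keeper and the seam drawn to a thin line. I judged the lever and lid angles from this picture only, not from a reading.
- **Cup and jars:** Comparing start and end pictures, the top view shows no change at either. One check disagreed: about 14% of the pixels around the jars changed in the scene view. I put that down to the arm's moving shadow but did not check it further. The arm never worked near the jars.

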